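# Open the catch-lidded tub and put the sanding block away

## Robot

A 6-joint arm with a two-finger parallel gripper is mounted at the origin on the work surface. World frame = base frame: x ahead of the robot, y to its left, z up, the work surface at z = 0. Lengths are in m, angles in degrees, forces in N, time in s.
With the tool pointing down it reaches from about 0.275 to 0.75 m from the base axis. Payload 10.2 kg.
Tool frame: the origin (TCP) lies midway between the tips of the shut fingers; the grasp point (between the pads) lies behind it (bot.grip_point_offset is the z of the grasp point in the tool frame, in m); z points along the fingers, y is the line along which they close (so a half turn about z gives the same grasp; the last joint's range is limited). The gripper opens to 88 mm and grips with 3 to 60 N. Pads are 18 mm wide; open, the fingers measure 123 mm over their backs; the gripper's body (75 mm by 187 mm) begins 45 mm behind the grasp point.
Start: joints at [59.622, 17.928, 85.812, -0, 76.261, -12.8], TCP at [0.159, 0.5, 0.239] pointing down, gripper open.
Joint ranges: [-168.41, 168.41], [-55.51, 124.54], [10.69, 146.95], [-70.63, 250.63], [1, 178], [-165.06, 165.06]. Speed limits (degrees/s): [136.94, 136.94, 172.46, 180, 180, 180].

## Interface

Orientations are given as [roll, pitch, yaw] about the fixed x, y, z axes, in that order (R = Rz(yaw) Ry(pitch) Rx(roll)).
In Python, from rig import bot gives the robot as it stands. The module is installed in compiled form; this text tells all that it offers. Calls block until the motion is done:
- bot.move_ptp(position, orientation): joint-space move of the TCP to a pose.
- bot.move_l(position, ori=None, rate=0.15): straight line of the TCP; ori=None keeps the orientation; rate is the mean speed in m/s.
- bot.set_joints(angles): joint-space move.
- bot.move_gripper(opening, grasp_force=None): finger opening in m; grasp_force is the grip in N (None keeps the last); returns when the fingers have stopped.
- bot.pause(seconds).
- bot.solve_ik(position, orientation): joint angles nearest the present ones, or None.
- bot.get_image(name): name is "scene" or "top"; returns a dict with "img" (384x512x3 uint8, red, green, blue), "camera_matrix" (3x3 intrinsics, pixels), "position" and "orientation" of the camera in the world. Camera axes: x right, y up, looking along -z (the intrinsics and any distortion apply to the point x, -y, -z); pixel columns grow to the right and rows downward; lengths in m; the calibration is good to about 2 mm. A picture is of the moment at which its call begins. There is no depth.
A pose or a line that the arm cannot do raises bot.PlanningError and nothing moves.
- bot.hand_in(): hands the job in; it is judged then, once.
Readings, each from a call of its own:
- bot.current_time(): time.
- bot.current_qpos(): joint angles.
- bot.current_joint_velocities(): joint speeds.
- bot.current_joint_efforts(): joint torques, N m.
- bot.current_eef_pos(): TCP position.
- bot.current_ee_rot(): TCP orientation.
- bot.current_wrist_force(): force on the tool from outside, world axes, zero at the start.
- bot.current_wrist_torque(): the same for the moment, N m.
- bot.current_finger_gap(): finger opening in m.
- bot.current_grip_force(): force on a finger pad.
Only numpy, scipy, OpenCV 4.12 (cv2) and the standard library are available. Lean on these libraries where they do the work, as an engineer would, in place of code of your own. Each camera call takes 0.05 s, during which the arm holds its last target. There are 200 camera calls.

## Task

Open the wide, low steel tub: take its lid by the upright wooden tab, tip the tab side well up (15 degrees or more) so that it hinges on its far edge under the catch, draw it out from the catch, lift it off and lay it flat, plug side down, on the middle of the grey pad. Then put the wooden sanding block into the open tub, base down on the tub's floor, lowering it in rather than dropping it. The tub stays standing where it is, and everything else on the bench is left alone.

Things in the scene. Friction and masses are not known exactly. Their poses are not given: they have to be found in the camera images.
- tub: open round steel tub, loose on the bench, about 0.85 kg: outer diameter 120 mm, 68 mm high, wall 4 mm (mouth 112 mm), floor 6 mm thick. Origin: centre of its underside, z up. A fixed catch stands at its +x side
- tub_catch (a point): inner lower edge of the steel catch's lip, at (61, 0, 75.5) mm in the tub's frame, 2.5 mm above the seated lid. The lip reaches inward over the lid's edge; the catch is 30 mm wide (y), its post stands 72 to 78 mm from the tub's axis, its top is 81 mm high. Axes as the tub's
- lid: round steel lid, 0.15 kg, seated loosely on the tub, +x edge under the catch, same yaw as the tub: plate 136 mm across, 5 mm thick, below it a plug 106 mm across, 5 mm deep (3 mm play in the mouth), at the -x edge an upright wooden tab. Origin: centre of the plate's underside, above the plug (68 mm above the tub's origin when seated), z up. It cannot be lifted off level because of the catch
- lid_tab (a point): centre of the lid's upright wooden tab, at (-66, 0, 23) mm in the lid's frame; the tab is 28 mm long along the lid's x (radially), 12 mm thick along the lid's y and rises 36 mm above the plate. Axes as the lid's
- pad: fixed square pad of grey felt, 150 x 150 mm, 4 mm thick, lying on the bench. Origin: centre of its underside, z up
- block: wooden sanding block, 0.14 kg: base 76 x 48 x 22 mm (x, y, z) with a grip bar 64 mm long (x), 20 mm thick (y) on its top, overall height 60 mm. Origin: centre of its underside, z up. Lies base down
- canister: bystander: closed slim steel canister with a small wooden knob, diameter 82 mm, 125 mm high. Origin: centre of underside
- jar: bystander: low white jar, diameter 58 mm, 62 mm high. Origin: centre of underside
- tube: bystander: lying paint tube, 112 mm long (x), 36 mm wide, 24 mm high. Origin: centre of underside
- hammer: bystander: tack hammer lying along its x, 220 mm long, head at +x. Origin: under its middle
- batten: bystander: dark wooden strip, 25 x 150 x 18 mm (x, y, z). Origin: centre of underside
- mug: bystander: white mug, diameter 76 mm, 90 mm high, handle to its +y. Origin: centre of underside
- bottle_a: bystander: clear bottle with a black cap, diameter 62 mm, 165 mm high. Origin: centre of underside
- bottle_b: bystander: amber bottle with a black cap, diameter 56 mm, 140 mm high. Origin: centre of underside
Things that resemble listed ones, but are neither listed nor needed, are in the scene too. There is more than one size of the block; the job needs the larger.

How it is judged:
By the outcome, as a careful person would: the job done as asked, in the order asked, and still so for the second after the job is handed in, with the robot touching nothing.
It also fails if it takes over 67 s, if anything falls off the work surface, if the arm or the gripper's body presses on something with over 40 N, if the wrist force passes 120 N, or if a joint passes its speed limit or range.

## Working session

There is one attempt and no reset: what is moved stays moved. The work goes in short steps, each a Python script; the robot and the scene stay as the last script left them, time stands still between calls to the robot, and variables do not carry over. Pictures are saved under pics/ and viewed, at most 12 in all, crops included, and the job is handed in when it is done.

```bash
mkdir -p pics; python3 - <<'E'
from rig import bot
import cv2,numpy as np,pickle
np.set_printoptions(precision=4,suppress=True)
d={}
for n in("scene","top"):
    r=bot.get_image(n); d[n]=r
    cv2.imwrite(f"pics/{n}0.png",cv2.resize(r["img"][:,:,::-1],(800,600),interpolation=cv2.INTER_CUBIC))
    print(n,{k:v for k,v in r.items() if k!="img"})
pickle.dump(d,open("v0.pkl","wb"))
print(bot.current_time(),bot.grip_point_offset,bot.current_ee_rot())
E
```

```text
scene {'camera_matrix': array([[351.1643,   0.    , 257.8308],
       [  0.    , 351.1643, 189.5414],
       [  0.    ,   0.    ,   1.    ]]), 'position': array([0.8684, 0.4088, 0.9641]), 'orientation': array([ 31.3168,   0.9353, 141.4897])}
top {'camera_matrix': array([[452.7459,   0.    , 246.7779],
       [  0.    , 452.7459, 186.0346],
       [  0.    ,   0.    ,   1.    ]]), 'position': array([0.4389, 0.0104, 1.1779]), 'orientation': array([  6.3112,  -0.7503, -91.2812])}
0.1 -0.0187 [-179.9359   -0.0139  162.4223]
```

View pics/scene0.png

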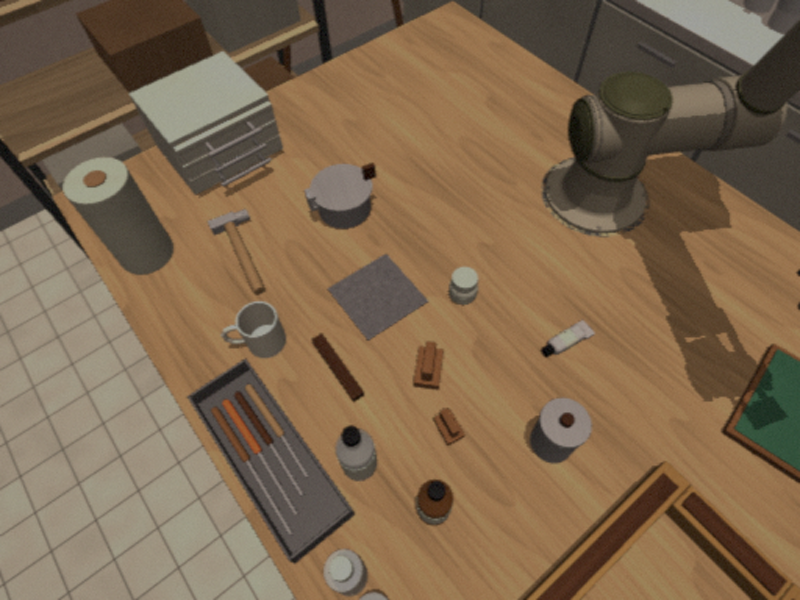

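View pics/top0.png

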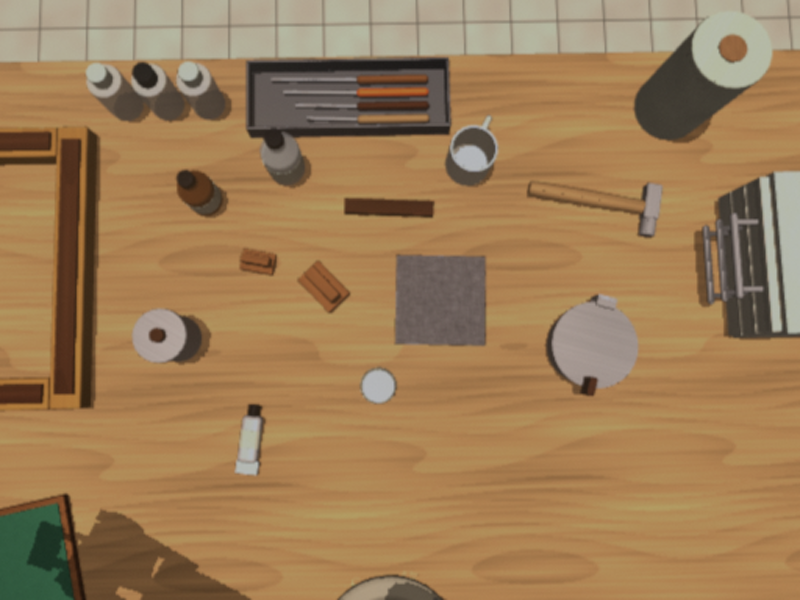

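The scene view shows the tub at (342,195), its tab at (369,172), the pad at (377,296) and the larger block at (429,365). In the top view the tub is at (595,345), tab (589,386), catch (605,302), pad (441,299) and block (324,287). I'll enlarge these for exact readings.

```bash
cat > h.py <<'E'
import numpy as np,cv2,pickle
from scipy.spatial.transform import Rotation as R
np.set_printoptions(precision=4,suppress=True)
def ray(v,px):
    K=v["camera_matrix"]; d=np.linalg.solve(K,[px[0],px[1],1.]); d=d*[1,-1,-1]
    d=R.from_euler("xyz",v["orientation"],degrees=True).as_matrix()@d
    return np.array(v["position"]),d/np.linalg.norm(d)
def onz(v,px,z):
    o,d=ray(v,px); return o+d*(z-o[2])/d[2]
def tri(a,pa,b,pb):
    o1,d1=ray(a,pa);o2,d2=ray(b,pb)
    s=np.linalg.lstsq(np.c_[d1,-d2],o2-o1,rcond=None)[0]
    p,q=o1+d1*s[0],o2+d2*s[1]; return (p+q)/2,np.linalg.norm(p-q)
def proj(v,P):
    p=R.from_euler("xyz",v["orientation"],degrees=True).as_matrix().T@(np.asarray(P)-v["position"])*[1,-1,-1]
    q=v["camera_matrix"]@p; return q[:2]/q[2]
def crop(v,u0,v0,w,h,s):  # crop px (col,row)= u0+x/s
    return cv2.resize(v["img"][v0:v0+h,u0:u0+w,::-1],None,fx=s,fy=s,interpolation=cv2.INTER_CUBIC)
E
python3 - <<'E'
from h import *
d=pickle.load(open("v0.pkl","rb"));s,t=d["scene"],d["top"]
# tiles: 66x50 px at 6x =396x300
A=np.hstack([crop(s,188,98,66,50,6),crop(t,347,186,66,50,6)])
A2=np.vstack([A,np.hstack([crop(s,245,212,66,50,6),crop(t,174,160,66,50,6)])])
cv2.imwrite("pics/c1.png",A2)
E
```

```text
(no output)
```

View pics/c1.png

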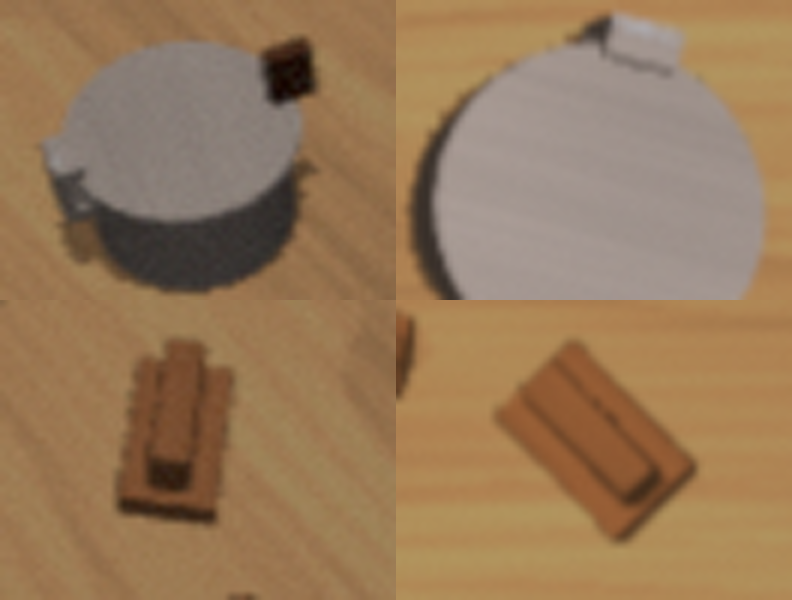

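The crop shows (tile px) the lid disc, catch and tab in the scene view at (185,130), (70,180) and (288,70). The block's base and bar corners are clear in both views. I still need the tab from above and the pad corners.

```bash
python3 - <<'E'
from h import *
d=pickle.load(open("v0.pkl","rb"));s,t=d["scene"],d["top"]
A=np.hstack([crop(s,222,98,36,27,11)[:300,:396],crop(t,358,232,36,27,11)[:300,:396]])
B=np.hstack([crop(s,208,160,66,60,6)[:300+60,:396],crop(t,249,158,66,66,6)[:360,:396]])
B=cv2.resize(B,(792,300)) if 0 else B[:300]
cv2.imwrite("pics/c2.png",np.vstack([A[:297],np.hstack([crop(s,208,160,66,60,5)[:300],crop(t,249,158,66,60,5)[:300],np.zeros((300,132,3),np.uint8)])]))
E
```

```text
(no output)
```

View pics/c2.png

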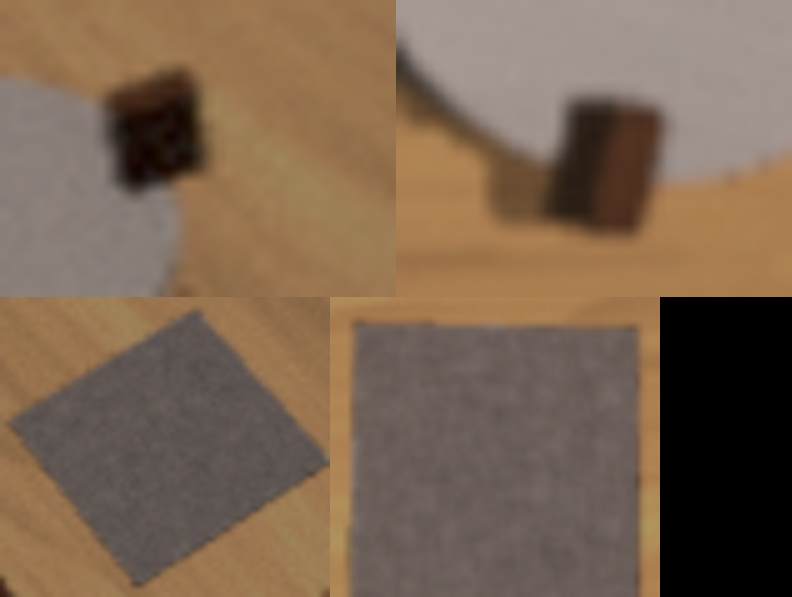

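The crop shows the tab's top face at (229,167) in the top-view tile and at (150,96) in the scene-view tile. The pad corners are clear in both views. Next I fit the lid circle, tab, catch, pad and block.

```bash
python3 - <<'E'
from h import *
from scipy.optimize import least_squares
d=pickle.load(open("v0.pkl","rb"));s,t=d["scene"],d["top"]
T=lambda p,o,k:[(np.array(q)+.5)/k-.5+o for q in p]
# lid circle (upper/visible plate rim)
es=T([(62,120),(90,72),(130,50),(187,41),(240,53),(301,135),(280,180),(240,209),(185,221),(120,205)],(188,98),6)
et=T([(38,215),(43,170),(62,125),(90,90),(130,60),(174,43),(310,82),(345,125),(362,165),(369,205),(362,255)],(347,186),6)
et+=T([(420-396,70),(480-396,130),(530-396,157),(690-396,183),(740-396,172)],(358,232),11)
f=lambda p:np.r_[[np.linalg.norm(onz(s,q,p[2])[:2]-p[:2])-.068 for q in es],[np.linalg.norm(onz(t,q,p[2])[:2]-p[:2])-.068 for q in et]]
r=least_squares(f,[.35,-.3,.07]);c=r.x;print("lid top c",c);print(r.fun*1e3)
tt=T([(214,102),(266,106),(241,232),(194,228)],(358,232),11);ts=T([(105,97),(182,70),(197,97),(113,118)],(222,98),11)
p,e=tri(t,np.mean(tt,0),s,np.mean(ts,0));print("tabtop",p,e)
q=[onz(t,x,.109) for x in tt];print(np.array(q))
a=(q[0]+q[1]-q[2]-q[3])[:2];print("yaw tab long",np.degrees(np.arctan2(a[1],a[0])),"tab->c",np.degrees(np.arctan2(*(c[:2]-p[:2])[::-1])),np.linalg.norm(c[:2]-p[:2]))
for z in(.0755,.081):
  k=[onz(t,x,z) for x in T([(610-396,12),(685-396,38),(672-396,72),(604-396,57)],(347,186),6)];print("catch",np.array(k),np.mean(k,0))
ps=T([(200,13),(10,128),(328,165),(138,291)],(208,160),5);pt=T([(22,26),(308,29)],(249,158),5)+[np.array((396,344.))/1.5625-.2,np.array((486,345.))/1.5625-.2]
print("pad",np.array([onz(s,x,.004) for x in ps]),np.mean([onz(s,x,.004) for x in ps],0));print(np.array([onz(t,x,.004) for x in pt]),np.mean([onz(t,x,.004) for x in pt],0));print(tri(s,np.mean(ps,0),t,np.mean(pt,0)))
bs=T([(165,40),(207,42),(190,160),(148,158)],(245,212),6);bt=T([(164,62),(127,97),(264,168),(229,200)],(174,160),6)
B=tri(s,np.mean(bs,0),t,np.mean(bt,0));print("bar",B)
cs=T([(135,57),(235,70),(215,212),(120,200)],(245,212),6);ct=T([(177,40),(99,115),(299,165),(221,235)],(174,160),6)
print("base",tri(s,np.mean(cs,0),t,np.mean(ct,0)))
for z,v,x in((.06,s,bs),(.06,t,bt),(.022,s,cs),(.022,t,ct)): 
  k=np.array([onz(v,y,z) for y in x]);print(k[:,:2].tolist(),k.mean(0))
E
```

```text
lid top c [ 0.4699 -0.334   0.0677]
[ 1.6615  3.3848  1.9515 -0.3476 -3.0376  0.022   1.5583  2.3156  1.1022
 -3.0331  0.6804 -0.1112 -0.9603 -1.3282 -0.6432  0.6771  0.7027  0.0775
 -0.3476 -0.4388 -1.3274  0.2643  1.0448  0.6749  0.285  -0.0962]
tabtop [ 0.4072 -0.3149  0.1018] 0.001617755788339203
[[ 0.4207 -0.3097  0.109 ]
 [ 0.4196 -0.3208  0.109 ]
 [ 0.3931 -0.314   0.109 ]
 [ 0.3941 -0.304   0.109 ]]
yaw tab long -13.300066622020715 tab->c -16.94836921118228 0.06551137393446152
catch [[ 0.5497 -0.3397  0.0755]
 [ 0.5383 -0.3699  0.0755]
 [ 0.5245 -0.3638  0.0755]
 [ 0.5312 -0.3362  0.0755]] [ 0.5359 -0.3524  0.0755]
catch [[ 0.5491 -0.338   0.081 ]
 [ 0.5378 -0.368   0.081 ]
 [ 0.524  -0.3619  0.081 ]
 [ 0.5308 -0.3345  0.081 ]] [ 0.5354 -0.3506  0.081 ]
pad [[ 0.4766 -0.164   0.004 ]
 [ 0.6277 -0.1693  0.004 ]
 [ 0.486  -0.0184  0.004 ]
 [ 0.6335 -0.0227  0.004 ]] [ 0.5559 -0.0936  0.004 ]
[[ 0.6293 -0.0255  0.004 ]
 [ 0.6247 -0.1759  0.004 ]
 [ 0.4797 -0.0226  0.004 ]
 [ 0.4748 -0.1718  0.004 ]] [ 0.5521 -0.099   0.004 ]
(array([ 0.5528, -0.1   , -0.0116]), np.float64(0.0008
[... 245 characters left out ...]
002], [0.5962485853722066, 0.12523728403520334], [0.610731137795032, 0.11225961676822599]] [0.5808 0.0979 0.06  ]
[[0.6049378847627427, 0.10635220565661335], [0.5905976015851262, 0.12183102072138402], [0.5598137679091422, 0.06555242380501873], [0.5468271624195646, 0.0801952596960137]] [0.5755 0.0935 0.06  ]
[[0.5705113426303087, 0.053976628083852174], [0.5366358098249382, 0.09054526435933458], [0.5927548991113758, 0.14121601953249463], [0.6240705871795023, 0.10812014699912204]] [0.581  0.0985 0.022 ]
[[0.6200169543075607, 0.10392745041116909], [0.588227244850579, 0.13766374089401912], [0.5649017875327149, 0.05244934390907574], [0.5355804766858061, 0.08618151832510444]] [0.5772 0.0951 0.022 ]
```

Scene-view estimates sit about (+5,+4) mm from the top-view ones, which matches the calibration error and explains why the heights came out low. I'll average the two. Tab, centre and catch line up at yaw ≈ -16.5°, and the tab-to-catch distance is 134 mm against an expected 135.5 mm. Now a pregrasp above the tab, then a check against the known tool pose.

```bash
python3 - <<'E'
from h import *
from rig import bot
d=pickle.load(open("v0.pkl","rb"));s,t=d["scene"],d["top"]
T=lambda p,o,k:[(np.array(q)+.5)/k-.5+o for q in p]
print("tab scene",onz(s,np.mean(T([(105,97),(182,70),(197,97),(113,118)],(222,98),11),0),.109))
tab=np.array([.409,-.310]); 
for z in(.2,.125):
    q=[bot.solve_ik([*tab,z],[180,0,y]) for y in(-16.5,163.5)];print(z,q)
yaw=163.5 if q[0] is None else (-16.5 if q[1] is None or abs(q[0][5])<abs(q[1][5]) else 163.5);print(yaw)
bot.move_gripper(.05)
bot.move_ptp([*tab,.2],[180,0,yaw]); bot.move_l([*tab,.118])
print(bot.current_time(),bot.current_eef_pos(),bot.current_ee_rot(),bot.current_wrist_force())
v={n:bot.get_image(n) for n in("scene","top")};pickle.dump(v,open("v1.pkl","wb"))
print("tcp px",proj(v["scene"],bot.current_eef_pos()),proj(v["top"],bot.current_eef_pos()))
cv2.imwrite("pics/c3.png",np.hstack([crop(v["scene"],210,78,50,75,8),crop(v["top"],350,210,50,75,8)]))
E
```

```text
tab scene [ 0.4116 -0.3095  0.109 ]
0.2 [array([-50.258 ,  18.381 ,  91.1955,  -0.    ,  70.4236,  56.242 ]), array([ -50.258 ,   18.381 ,   91.1955,    0.    ,   70.4236, -123.758 ])]
0.125 [array([-50.258 ,  23.3867,  96.392 ,  -0.    ,  60.2213,  56.242 ]), array([ -50.258 ,   23.3867,   96.392 ,    0.    ,   60.2213, -123.758 ])]
-16.5
4.4917 [ 0.4094 -0.3102  0.1188] [179.9608  -0.0585 -16.4822] [-0.7146  1.1876 -0.3044]
tcp px [235.2599 103.5855] [378.8384 245.7359]
```

View pics/c3.png

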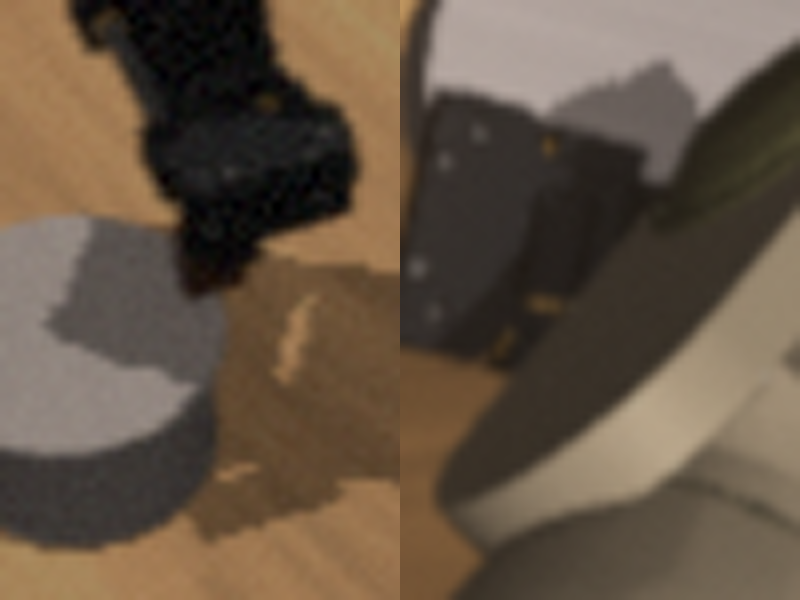

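The gripper hangs over the tab, which peeks out at tile (205,270). That fits the plan, so I'll descend and grip, watching the forces.

```bash
python3 - <<'E'
from h import *
from rig import bot
p=bot.current_eef_pos()
bot.move_l([.409,-.310,.090],rate=.08); print(bot.current_wrist_force())
bot.move_l([.409,-.310,.077],rate=.05); print(bot.current_eef_pos(),bot.current_wrist_force())
bot.move_gripper(0.0,grasp_force=8); print("gap",bot.current_finger_gap(),bot.current_grip_force(),bot.current_wrist_force(),bot.current_wrist_torque())
bot.move_gripper(0.0,grasp_force=50); print("gap",bot.current_finger_gap(),bot.current_grip_force(),bot.current_wrist_force(),bot.current_eef_pos(),bot.current_time())
v={n:bot.get_image(n) for n in("scene","top")};pickle.dump(v,open("v2.pkl","wb"))
E
```

```text
[ 0.3478 -0.1491 -0.0225]
[ 0.4089 -0.3099  0.0768] [-0.1269  1.028   0.0104]
gap 0.011941927997547062 7.957026221556589 [-0.4686 -1.1612  0.8253] [-0.0895  0.2052  0.0122]
gap 0.011420110071188889 49.947808887809515 [ 0.3099 -0.5331  1.3861] [ 0.409  -0.3101  0.0771] 6.375
```

Gap is 12 mm, so the tab is held. Next I hinge the lid about its far edge in steps with force checks.

```bash
cat >> h.py <<'E'
YAW=-16.5
def tilted(p0,th,draw=0,up=0):
    L=R.from_euler("z",YAW,degrees=True); H=L*R.from_euler("y",th,degrees=True)
    piv=np.array(p0)+L.apply([.126,0,-.009])
    p=piv+H.apply([-.126-draw,0,.009])+[0,0,up]
    o=(H*R.from_euler("x",180,degrees=True)).as_euler("xyz",degrees=True)
    return p,o
E
python3 - <<'E'
from h import *
from rig import bot
p0=np.array([.409,-.310,.077])
f0=np.array(bot.current_wrist_force())
for th in(3,6,9,12,15,18,20):
    p,o=tilted(p0,th,up=.0008*min(th/6,1))
    bot.move_l(p,o,rate=.05)
    f=np.array(bot.current_wrist_force());print(th,f,bot.current_finger_gap(),bot.current_ee_rot())
    if np.linalg.norm(f-f0)>15: print("STOP");break
print(bot.current_time(),bot.current_wrist_torque())
v=bot.get_image("scene");pickle.dump(v,open("v3.pkl","wb"))
cv2.imwrite("pics/c4.png",crop(v,175,75,90,75,8))
E
```

```text
3 [-0.1758 -1.0027 -1.0276] 0.011804589213828792 [-179.9866    2.9596  -16.4713]
6 [ 0.601   0.9415 -0.7671] 0.011499737068598474 [-179.9636    5.952   -16.4656]
9 [-0.0004 -0.0877 -1.1339] 0.01137299020057947 [-179.9667    8.931   -16.4695]
12 [-0.369  -0.0044 -2.1221] 0.011385847364965559 [-179.9739   11.9175  -16.4723]
15 [-0.4982  0.1559 -1.9659] 0.011618605691725771 [-179.9782   14.9114  -16.474 ]
18 [-0.1579  0.3516 -1.9254] 0.01160826685481485 [-179.9796   17.9077  -16.4753]
20 [-0.1698 -0.3834 -2.211 ] 0.011534852310149005 [-179.9866   19.9128  -16.4851]
8.4417 [-0.0027 -0.0292  0.0292]
```

View pics/c4.png

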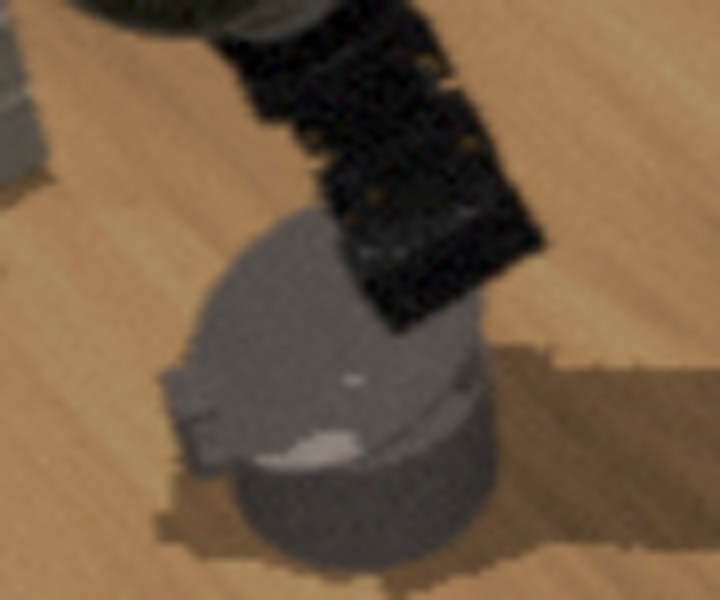

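The lid is tilted about 20°, its far edge still under the catch (tile (195,400)), and the tub stands unmoved. Forces are under 3 N. Draw out, lift, and carry to above the pad.

```bash
python3 - <<'E'
from h import *
from rig import bot
p0=np.array([.409,-.310,.077])
for dr in(.006,.012,.020):
    p,o=tilted(p0,20,draw=dr,up=.0008); bot.move_l(p,o,rate=.05); print(dr,bot.current_wrist_force())
bot.move_l(p+[0,0,.07],o,rate=.12);print(bot.current_wrist_force(),bot.current_finger_gap())
pad=np.array([.554,-.0965]); tc=pad+R.from_euler("z",YAW,degrees=True).apply([-.066,0,0])[:2]
bot.move_l([*p[:2],p[2]+.08],[180,0,YAW],rate=.1)
bot.move_l([*tc,.11],[180,0,YAW],rate=.18)
print(bot.current_time(),bot.current_eef_pos(),bot.current_finger_gap(),bot.current_wrist_force(),bot.current_wrist_torque())
v={n:bot.get_image(n) for n in("scene","top")};pickle.dump(v,open("v4.pkl","wb"))
cv2.imwrite("pics/c5.png",np.hstack([crop(v["scene"],175,90,133,190,3),crop(v["top"],230,130,133,190,3)]))
E
```

```text
0.006 [-0.2197 -0.1169 -2.1218]
0.012 [ 0.3599 -0.0488 -2.073 ]
0.02 [-0.3252 -0.1376 -1.1371]
[-0.6247 -0.329  -1.1496] 0.011628526593545309
12.1917 [ 0.4907 -0.0783  0.1102] 0.011509826114631458 [ 0.185  -0.5353 -1.2189] [ 0.0532  0.2336 -0.0086]
```

View pics/c5.png

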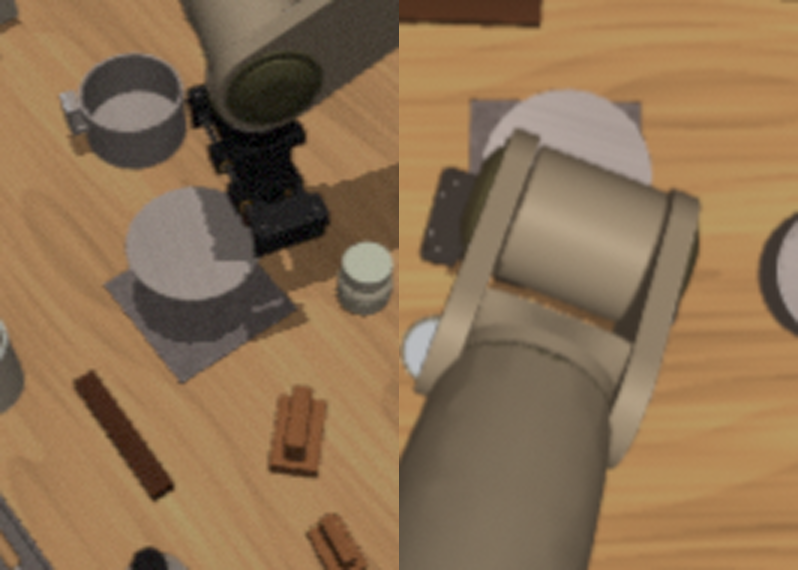

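The lid is off, level in the hand and above the pad, and the tub stands open. Lower it close to the pad, then check centring in the scene view.

```bash
python3 - <<'E'
from h import *
from rig import bot
p=bot.current_eef_pos()
bot.move_l([.4907,-.0778,.026],[180,0,YAW],rate=.12)
print(bot.current_time(),bot.current_eef_pos(),bot.current_wrist_force())
v={n:bot.get_image(n) for n in("scene","top")};pickle.dump(v,open("v5.pkl","wb"))
cv2.imwrite("pics/c6.png",np.vstack([crop(v["scene"],205,155,80,60,5)[:300],crop(v["top"],235,150,80,60,5)]))
E
```

```text
13.1417 [ 0.4911 -0.078   0.0266] [-0.791  -0.1172 -0.4494]
```

View pics/c6.png

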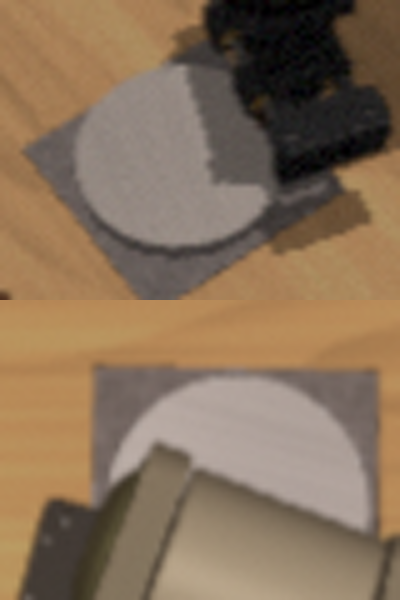

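```bash
python3 - <<'E'
from h import *
from scipy.optimize import least_squares
v=pickle.load(open("v5.pkl","rb"))
T=lambda p,o:[(np.array(q)+.5)/5-.5+o for q in p]
E={"scene":T([(76,160),(86,120),(110,90),(145,73),(85,205),(120,237),(175,247),(225,232),(258,203),(273,175)],(205,155)),
"top":T([(235,76),(190,86),(150,110),(122,145),(108,180),(280,85),(320,112),(350,150),(367,195)],(235,150))}
pad={"scene":[.5559,-.0936],"top":[.5521,-.0990]}
for n in E:
    r=least_squares(lambda p:[np.linalg.norm(onz(v[n],q,.0226)[:2]-p)-.068 for q in E[n]],[.55,-.1])
    print(n,r.x,r.x-pad[n],r.fun*1e3)
E
```

```text
scene [ 0.5575 -0.0974] [ 0.0016 -0.0038] [-4.1182 -3.7419 -2.0641 -2.4171 -0.3081  1.3005  0.0443 -2.3498 -4.4625
 -4.843 ]
top [ 0.5503 -0.097 ] [-0.0018  0.002 ] [ 1.3229  0.1083 -0.3448 -0.805  -0.6539  0.7677 -0.9867 -1.2792 -0.0069]
```

Centred within about 2 mm in both views. Set it down and release, then clear the pad.

```bash
python3 - <<'E'
from h import *
from rig import bot
x,y=.4907,-.0778
f0=bot.current_wrist_force()[2]
for z in(.022,.020,.019,.018,.017,.016):
    bot.move_l([x,y,z],[180,0,YAW],rate=.03); f=bot.current_wrist_force()
    print(z,f,bot.current_wrist_torque()[:2])
    if f[2]-f0>3: break
bot.move_gripper(.03);bot.move_l([x,y,z+.03],rate=.08);bot.move_l([x,y,.15],rate=.2)
# hover by the block
yb=47.
q=[bot.solve_ik([.578,.0965,.14],[180,0,a]) for a in(yb,yb-180)];print(q)
a=yb if q[1] is None or (q[0] is not None and abs(q[0][5]-bot.current_qpos()[5])<abs(q[1][5]-bot.current_qpos()[5])) else yb-180
bot.move_gripper(.05)
bot.move_ptp([.578,.0965,.14],[180,0,a]);print(a,bot.current_time(),bot.current_eef_pos())
v={n:bot.get_image(n) for n in("scene","top")};pickle.dump(v,open("v6.pkl","wb"))
cv2.imwrite("pics/c7.png",np.hstack([crop(v["scene"],175,90,133,190,3),crop(v["top"],180,130,133,190,3)]))
E
```

```text
0.022 [-0.2326 -0.008  -1.8678] [0.0014 0.2905]
0.02 [ 0.4639  0.0238 -0.4376] [-0.0312  0.2054]
0.019 [ 0.4281 -0.4093 -1.4715] [0.0912 0.291 ]
0.018 [-0.1546  0.7273  0.2199] [0.0283 0.1481]
0.017 [-5.6792  0.399  13.0241] [0.195  0.9594]
[array([-1.9688, 30.6296, 82.35  , -0.    , 67.0204, 41.0312]), array([  -1.9688,   30.6296,   82.35  ,    0.    ,   67.0204, -138.9688])]
47.0 17.4583 [0.5778 0.0958 0.1399]
```

View pics/c7.png

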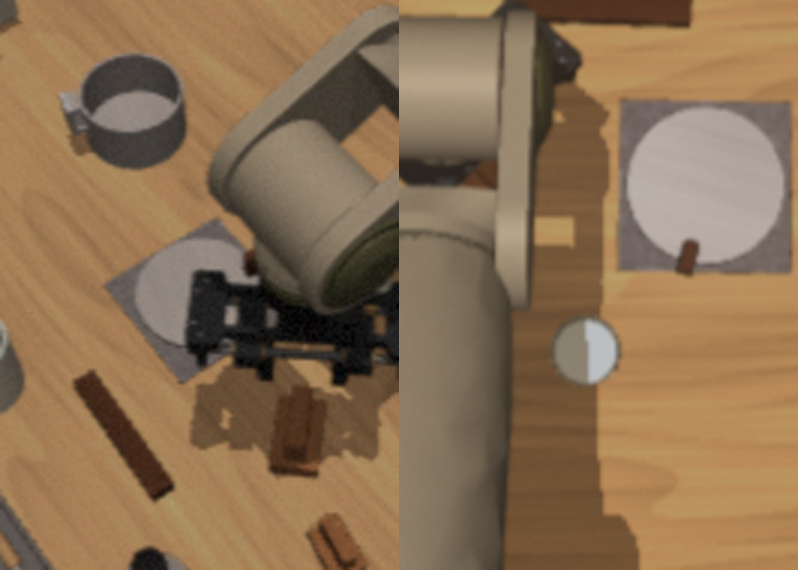

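The lid lies flat on the middle of the pad, with its rim inside the pad on all sides. The bar's yaw measures 42.5° from all four edges. Now take the block.

```bash
python3 - <<'E'
from h import *
from rig import bot
b=[.578,.0965];o=[180,0,42.5]
bot.move_l([*b,.075],o,rate=.15);f0=np.array(bot.current_wrist_force())
bot.move_l([*b,.04],rate=.08);print(np.array(bot.current_wrist_force())-f0)
bot.move_l([*b,.027],rate=.04);print(np.array(bot.current_wrist_force())-f0)
bot.move_gripper(0,grasp_force=6);print(bot.current_finger_gap(),bot.current_wrist_force())
bot.move_gripper(0,grasp_force=35);print(bot.current_finger_gap(),bot.current_grip_force(),bot.current_eef_pos())
bot.move_l([*b,.15],rate=.15);print(bot.current_finger_gap(),bot.current_wrist_force(),bot.current_wrist_torque(),bot.current_time())
# hover over the tub
for y in(42.5,-16.5,-47.5,0): print(y,bot.solve_ik([.4715,-.330,.15],[180,0,y]))
# open tub check: view before carrying
v=bot.get_image("top");pickle.dump(v,open("v7.pkl","wb"))
cv2.imwrite("pics/c8.png",crop(v,340,180,80,75,8))
E
```

```text
[-0.7477 -1.1581 -1.0578]
[-1.1751 -1.1867 -1.2302]
0.020370873809303046 [0.6081 0.8034 0.3466]
0.019338424388518176 34.9998614564538 [0.5781 0.0964 0.0271]
0.01956480827026062 [-0.0583 -0.1446 -2.2407] [-0.0794  0.0506 -0.0344] 20.9417
42.5 [-46.6466  28.7791  83.7154  -0.      67.5055   0.8534]
-16.5 [-46.6466  28.7791  83.7154  -0.      67.5055  59.8534]
-47.5 [-46.6466  28.7791  83.7154  -0.      67.5055  90.8534]
0 [-46.6466  28.7791  83.7154  -0.      67.5055  43.3534]
```

View pics/c8.png

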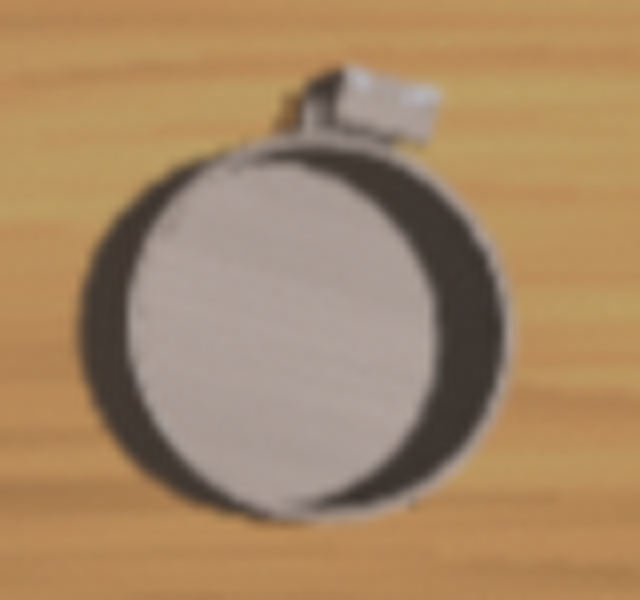

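The open tub is unmoved with its interior clear. Its rim circle centres at about tile (321,328). Carry the block over and lower it.

```bash
python3 - <<'E'
from h import *
from rig import bot
v=pickle.load(open("v7.pkl","rb"))
t=onz(v,[380.1,221.0],.068);print("tub top-view",t)
c=t[:2]+[.002,.0022]; print(c)
assert np.linalg.norm(c-[.4715,-.33])<.006
o=[180,0,42.5]
bot.move_l([*c,.15],o,rate=.2);print(bot.current_time(),bot.current_finger_gap(),bot.current_wrist_force())
bot.move_l([*c,.105],o,rate=.12)
im=bot.get_image("scene");cv2.imwrite("pics/c9.png",crop(im,180,60,80,90,6))
E
```

```text
tub top-view [ 0.4681 -0.3322  0.068 ]
[ 0.4701 -0.33  ]
23.3417 0.019671609874639128 [-0.947   0.2026 -2.0812]
```

View pics/c9.png

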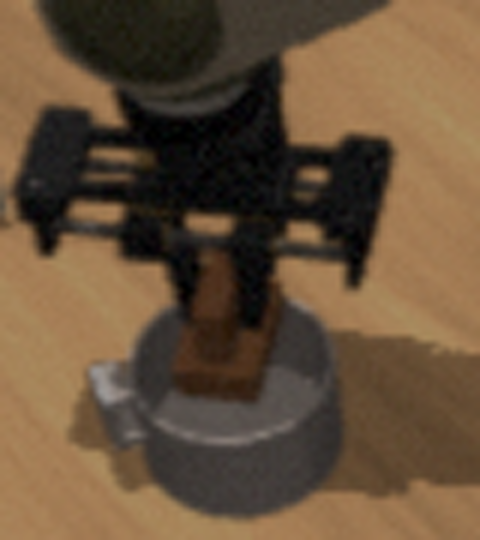

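The block hangs just above the mouth, inside the rim all round (tile (225,380)). Lower it with force checks.

```bash
python3 - <<'E'
from h import *
from rig import bot
c=[.4701,-.330];o=[180,0,42.5]
z=.105;f0=np.array(bot.current_wrist_force())
for z in(.085,.065,.05,.040,.036,.0345,.0335,.0325,.0315,.0305):
    bot.move_l([*c,z],o,rate=.06 if z>.037 else .03); f=np.array(bot.current_wrist_force())-f0
    print(z,f)
    if f[2]>4 or np.linalg.norm(f[:2])>10: break
print(bot.current_eef_pos(),bot.current_time())
if z<.036:
    bot.move_gripper(.034);bot.pause(.2);bot.move_l([*c,z+.05],o,rate=.08);bot.move_l([*c,.2],o,rate=.2)
    bot.move_ptp([.42,0.0,.3],[180,0,42.5])
    bot.pause(.3)
    v={n:bot.get_image(n) for n in("scene","top")}
    cv2.imwrite("pics/c10.png",np.hstack([crop(v["scene"],165,80,133,190,3),crop(v["top"],290,150,133,190,3)]))
    print(bot.current_time())
E
```

```text
0.085 [0.6216 0.9095 0.1166]
0.065 [-0.0466  0.4568  0.1455]
0.05 [0.0986 0.9528 0.7227]
0.04 [0.9071 0.9667 0.627 ]
0.036 [-0.0204  1.3319 -1.2774]
0.0345 [1.2176 0.8119 0.1032]
0.0335 [ 0.09    0.6032 -0.2988]
0.0325 [-2.1085  2.2686  7.4281]
[ 0.4702 -0.3301  0.0331] 26.6333
30.4667
```

View pics/c10.png

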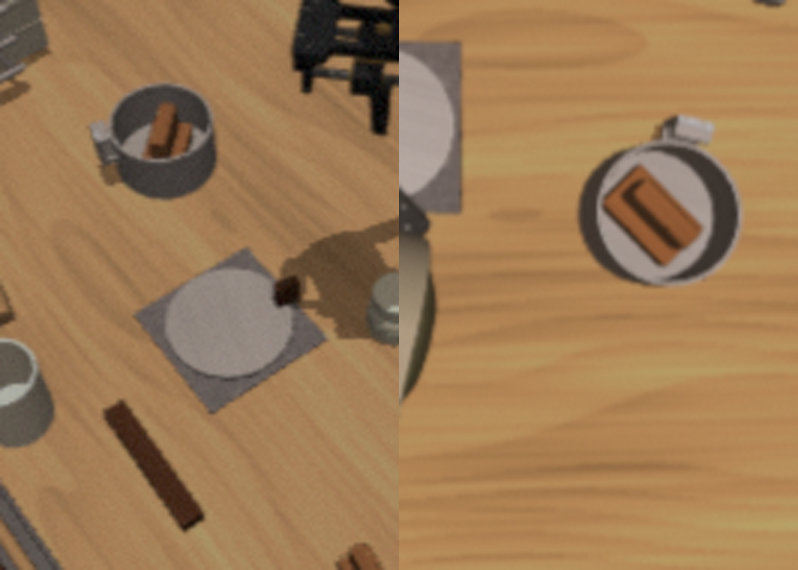

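The block sits flat, base down, inside the tub, and the lid lies on the pad. Nothing else has moved, so I'm handing in.

```bash
python3 -c "
from rig import bot
print(bot.hand_in())"
```

```text
the job is handed in; nothing more can be done
None
```

The job is handed in: the lid was hinged about 20°, drawn out and laid flat on the middle of the pad; the larger sanding block was lowered base down into the tub; the last images showed tub and bystanders in place, with about 30 s of the 67 s used.

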